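Tighten a connector's retaining ring with a pin spanner

TASK

Take the blue-handled pin spanner from its stand, find two opposite holes of the brass retaining ring on the clamped connector, seat both pins in them, and turn the ring clockwise (seen from above) with the spanner until it comes up solid and lies flush with the connector's rim. Feel your way gently: press and turn lightly, and stop turning when the ring comes up against its stop instead of forcing it. Then hang the spanner back upright in the slot of its own stand and let go, leaving everything else where it was.

Things in the scene. Friction and masses are not known exactly. Their poses are not given: they have to be found in the camera images.
- fixture: Fixed connector in its holding block, mid-table, at a small yaw. Aluminium block 110 x 110 x 26 mm; on it an upright dark round shell, 66 mm outside diameter, 58 mm inside, its rim 70 mm above the table, with a blue insert (27 mm across, 3 mm below the rim) in the middle and the brass retaining ring around that. Origin under the block's centre, z up
- ring_axis (a point): Fixed point on the ring's vertical axis at the height of the shell's rim. The ring (57 mm outside, 29 mm inside, 12 mm thick) has four vertical through holes, 7.2 mm wide along the circle by 7.6 mm radially, 90 degrees apart on a 40 mm circle. The angle at which the holes stand is not measured: see it or feel for it
- ring_top (a point): Point on the ring's axis at the ring's upper face; it moves down as the ring is screwed in: 2 to 4 mm above the rim at the start, level with it when home. It does not turn with the ring. Pins that press between the holes with much more than 8 N in all may drag the ring round by friction
- ring_drop (a joint): How far the ring has screwed down, m: 0 (4 mm proud of the rim) to 0.004 (home: flush, stop). Starts at 0.0003 to 0.002. It goes down 3.33 mm per rad turned clockwise seen from above, so it needs 0.6 to 1.1 rad. Its drag is about 0.15 N m (little of it shows at rest between moves); it stays where it is left. Then a hard stop: 0.22 N m held at rest shows it
- spanner_grip (a point): Centre of the blue grip of the spanner to use (loose, 0.15 to 0.23 kg, upright, pins down). x runs along the line of the pins, z up. Grip: block 32 (x) by 18 (y) by 40 mm tall: pinch it across y. Its centre is 52 mm above the underside of the steel crossbar (52 in x, 20 in y, 10 mm thick) and 60 mm above the pin tips. Same either way round
- spanner_pin_a (a point): Centre of the tip of one pin of the blue spanner, 20 mm from its axis at -x. Pins: 5 mm diameter, standing 8 mm out of the crossbar's underside, the last 1.5 mm tapered to 2.6 mm. Fully seated, the crossbar lies on the ring
- spanner_pin_b (a point): Tip of the other pin, 20 mm from the axis at +x
- spanner_stand_seat (a point): Fixed stand of the blue spanner: grey block 90 (x) by 64 (y) by 18 mm high with a slot 66 mm long (x), 12 mm wide (y), open down to the table. This is the slot's centre at the upper face. The pins hang in the slot and the crossbar rests on that face, the grip's centre then 52 mm above this point, spanner x along stand x, either way round
- small_spanner_grip (a point): Centre of the red grip of a smaller spanner (pins 28 mm apart, does not fit), loose, upright in a like grey stand. The two spanners and stands may swap sides of the table. A bystander
- bottle: loose white plastic bottle with a red cap, 60 mm across, 120 mm tall; origin under its centre. A bystander
- screwdriver: loose screwdriver lying flat. A bystander
- spare_ring: loose spare brass ring, 57 mm across, 12 mm high, lying flat, without holes; origin under its centre. A bystander
- shell0: loose finished connector shell, 52 mm across, 34 mm tall, standing in the blue tray; origin under its centre. A bystander
- shell1: loose finished connector shell, 52 mm across, 34 mm tall, standing in the blue tray; origin under its centre. A bystander
- shell2: loose finished connector shell, 52 mm across, 34 mm tall, standing in the blue tray; origin under its centre. A bystander
Things that resemble listed ones, but are neither listed nor needed, are in the scene too. Of the things that look like the part that bears spanner_grip, the smallest one is meant.

How it is judged:
By the outcome, as a careful person would: the job done as asked, in the order asked, and still so for the second after the job is handed in, with the robot touching nothing.
It also fails if it takes over 72 s, if anything falls off the work surface, if the arm or the gripper's body presses on something with over 40 N, if the wrist force passes 120 N, or if a joint passes its speed limit or range.

ROBOT

A 7-joint arm with a two-finger parallel gripper is mounted at the origin on the work surface. World frame = base frame: x ahead of the robot, y to its left, z up, the work surface at z = 0. Lengths are in m, angles in rad, forces in N, time in s.
With the tool pointing down it reaches from about 0.4 to 0.85 m from the base axis. Payload 10.4 kg.
Tool frame: the origin (TCP) lies between the finger pads; the fingertips stand 22 mm ahead of it and the grasp point (between the pads) lies 3 mm ahead of it; z points along the fingers, y is the line along which they close (so a half turn about z gives the same grasp; the last joint's range is limited). The gripper opens to 85 mm and grips with 20 to 120 N. Pads are 22 mm wide; open, the fingers measure 114 mm over their backs; the gripper's body (76 mm by 85 mm) begins 54 mm behind the grasp point. The pads swing forward as they close: fully open they stand 13 mm farther back than shut.
Start: joints at [1.241, 0.332, -0.065, 1.46, 0.022, 1.35, -0.088], TCP at [0.189, -0.596, 0.222] pointing down, gripper open.
Joint ranges: [-2.6, 2.6], [-0.5, 2.12], [-1.47, 1.34], [0.16, 2.42], [-1.27, 4.41], [0.06, 2.06], [-2.6, 2.6]. Speed limits (rad/s): [2.22, 2.22, 2.79, 2.79, 3.14, 3.14, 3.14].

INTERFACE

Orientations are given as a unit quaternion [x, y, z, w].
In Python, from workcell import manip, camera, ticket, boxes_of, outline_of gives the robot as it stands.
- The arm moves only by the tool carry_out, never from a script. Its argument "deltas" is a list of rows, each a list of 5 numbers: the shift along the tool's x, y, z as a fraction of full scale, then the turn about the tool's z as a fraction of full scale, then the opening, from -1 (shut) to 1 (fully open), so that 0 is half open. In form: [[tx, ty, tz, spin, gripper], ...]. A call has 1 to 20 rows; each row is the pose to reach, as a shift and turn from the pose commanded when the call began, along the tool's axes at that moment; what a row does not reach only later rows make up. Full scale, the value 1, is 150 mm for a shift and 30 degrees for a turn. A row lasts 1/8 s, in which the tool goes at most 62.5 mm and 10.7 degrees, less where a joint would pass 70% of its speed; a pose out of reach is approached as far as the arm can. A call with a number of a shift or a turn outside -1 to 1 is refused whole. A call with a gripper value outside its range is refused whole. The fingers move at their own pace and stop on an object; "force" is the grip in N (left out, the last holds). Time passes only in rows, so rows that repeat a pose let the fingers close. It gives the time, the measured TCP pose, the force, the opening and the grip force at its end, in the units of the state.
- manip.get_obs(): the state, without advancing time (a new reading comes with each control period).
- camera(name): name is "scene" or "top" or "wrist"; returns a dict with "img" (400x640x3 uint8, red, green, blue), "depth" (400x640 float32, m along the optical axis (not along the pixel's ray), 0 where there is no reading), "vertical_fov" (degrees; the focal length in pixels is half the picture's height over the tangent of half this angle, whatever the lens; pixels are square), "cx", "cy" (the principal point, pixels), "R" (3x3) and "t" (3): a world point X has camera coordinates R X + t. Camera axes: x right, y down, z forward; pixel columns grow to the right and rows downward; lengths in m; the calibration is good to about 2 mm. The wrist camera is an equidistant fisheye: a pixel r from the principal point sees the ray r / f radians off the axis. A picture is of the moment at which its call begins.
- ticket.hand_in(): hands the job in; it is judged then, once.
Trained networks look in a picture, given as the dict that the camera call returned (one of the last four; its "shot" number tells which), for a name from the list of things; names that differ only in an ending like _2 or _b are one class to them, and where a whole thing is asked for, a point or a joint stands for the part that bears it (a point fixed in the world has none). Each returns a list of dicts, best first, with "conf" (0 to 1); they miss things now and then, are a little off and sometimes report something else, mostly with a low value. They report only what shows in the picture. A call takes as long as a camera call. They do not tell look-alikes from the thing itself.
- boxes_of(query, picture): "position" ([x, y, z] in m, in world coordinates, good to about 4 mm: the middle of the surface that is visible of it).
- outline_of(query, picture): "region" (400x640 bool, what is visible of it).
The state is a dict: "clock": time; "joint_pos": joint angles; "joint_velocities": joint speeds; "tau": joint torques, N m; "position": TCP position; "ee_rot": TCP orientation; "ft_force": force on the tool from outside, world axes, zero at the start; "torque": the same for the moment, N m; "grip_width": opening from 0.0 (shut) to 1.0 (fully open); "grasp_force": force on a finger pad.
Only numpy, scipy, OpenCV 4.12 (cv2) and the standard library are available. Lean on these libraries where they do the work, as an engineer would, in place of code of your own. Each camera call takes 0.05 s, during which the arm holds its last target. There are 200 camera calls.

## Working session

There is one attempt and no reset: what is moved stays moved. The work goes in short steps, Python scripts to look and compute and a tool call to move; the robot and the scene stay as the last step left them, time stands still between calls to the robot, and variables do not carry over. Pictures are saved under pics/ and viewed, at most 13 in all, crops included, and the job is handed in when it is done.

Besides the shell and the picture viewer there is one more tool, called after "Request:" as name(argument=value, ...) on one line, values as JSON. carry_out: Moves the arm, as the interface text tells. Its arguments: {"type":"object","properties":{"deltas":{"type":"array","items":{"type":"array","items":{"type":"number"}}},"force":{"type":"number"}},"required":["deltas"]}

```bash
mkdir -p pics
cat > h.py <<'E'
import numpy as np, cv2
from workcell import manip, camera, ticket, boxes_of, outline_of
def f_of(p): return 200/np.tan(np.radians(p["vertical_fov"])/2)
def unproj(p,u,v,z=None,d=None,fish=False):
    f=f_of(p); a=(u-p["cx"])/f; b=(v-p["cy"])/f
    if fish:
        r=np.hypot(a,b); s=np.tan(r)/r if r>1e-9 else 1; a*=s;b*=s
    ray=p["R"].T@np.array([a,b,1.]); c=-p["R"].T@p["t"]
    if d is not None: return c+ray*d
    return c+ray*(z-c[2])/ray[2]
def proj(p,X,fish=False):
    q=p["R"]@np.asarray(X)+p["t"]; f=f_of(p); a,b=q[:2]/q[2]
    if fish:
        r=np.hypot(a,b); s=np.arctan(r)/r if r>1e-9 else 1; a*=s;b*=s
    return p["cx"]+f*a,p["cy"]+f*b
def save(n,im): cv2.imwrite(f"pics/{n}.png",cv2.cvtColor(im,cv2.COLOR_RGB2BGR))
E
python3 - <<'E'
from h import *
s=camera("scene");t=camera("top")
save("s",s["img"]);save("t",t["img"])
for n in ["spanner_grip","small_spanner_grip","fixture","spanner_stand_seat","ring_top","bottle","screwdriver","spare_ring","shell0"]:
  for k,p in(("s",s),("t",t)):
    try:
      for b in boxes_of(n,p)[:5]: print(n,k,np.round(b["position"],3),round(b["conf"],2),np.round(proj(p,b["position"])))
    except Exception as e: print(n,k,e)
print(manip.get_obs())
E
```

```text
spanner_grip s [0.46  0.146 0.027] 0.92 [385. 200.]
spanner_grip s [0.337 0.277 0.023] 0.79 [438. 175.]
spanner_grip s [0.494 0.292 0.064] 0.54 [444. 211.]
spanner_grip s [ 0.532 -0.466  0.021] 0.54 [156. 187.]
spanner_grip t [0.451 0.148 0.026] 0.97 [253. 236.]
spanner_grip t [0.325 0.277 0.025] 0.76 [200. 287.]
spanner_grip t [0.477 0.288 0.066] 0.75 [194. 223.]
small_spanner_grip s [ 0.443 -0.282  0.064] 0.68 [229. 162.]
small_spanner_grip s [ 0.554 -0.052  0.029] 0.41 [302. 216.]
small_spanner_grip t [ 0.436 -0.284  0.081] 0.63 [430. 238.]
fixture s [ 0.553 -0.05   0.029] 0.8 [303. 216.]
fixture t [ 0.52  -0.059  0.026] 0.7 [335. 208.]
spanner_stand_seat s [0.503 0.286 0.017] 0.81 [438. 225.]
spanner_stand_seat t [0.475 0.283 0.018] 0.77 [201. 227.]
spanner_stand_seat t [0.677 0.297 0.078] 0.59 [193. 143.]
spanner_stand_seat t [ 0.521 -0.058  0.024] 0.26 [335. 208.]
ring_top s [ 0.527 -0.06   0.077] 0.6 [301. 195.]
ring_top s [ 0.752 -0.006  0.031] 0.41 [302. 287.]
ring_top t [ 0.532 -0.054  0.079] 0.88 [334. 200.]
bottle s [0.703 0.297 0.078] 0.94 [444. 282.]
bottle t [0.675 0.2
[... 761 characters left out ...]
int_pos': array([ 1.24143051,  0.33218949, -0.06467772,  1.46009203,  0.02160721,
        1.34988606, -0.08847864]), 'joint_velocities': array([ 0.00056682,  0.00076162,  0.00294457,  0.00011962,  0.00079766,
       -0.00105887,  0.00043063]), 'tau': array([-1.20648956e-04, -6.25244737e+01,  4.82215604e-02, -3.91828823e+01,
        1.63887127e-02,  1.79974380e-03,  4.36219935e-06]), 'position': array([ 0.18874812, -0.59585094,  0.22184785]), 'ee_rot': array([9.88259506e-01, 1.52784638e-01, 1.26498442e-05, 5.85131606e-05]), 'ft_force': array([ 0.11028796,  0.19233318, -0.78049698]), 'torque': array([ 0.00917435, -0.06227683, -0.00398136]), 'grasp_force': 0.0, 'grip_width': 1.0015176914197488}
```

View pics/s.png

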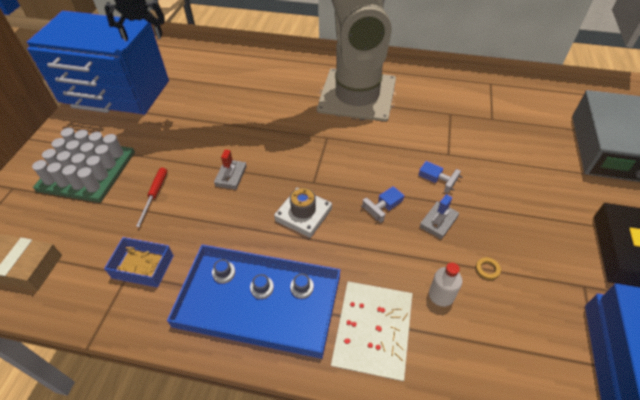

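View pics/t.png

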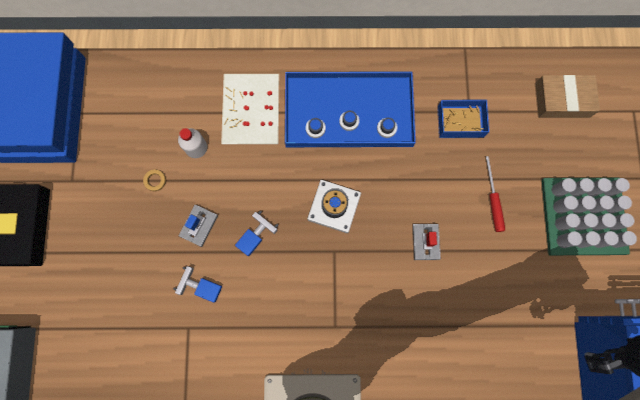

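Upright blue spanner in its grey stand at scene (444,211) / top (194,223). The look-alikes are the two larger blue ones lying at top (253,236) and (200,287), and the red one at (430,238). The upright one is the smallest, and I'll check it in a crop.

Run:
```python
from h import *
t=camera("top");s=camera("scene")
c=t["img"][195:310,150:290]; 
a=cv2.resize(c,None,fx=5,fy=5,interpolation=cv2.INTER_CUBIC); save("c1",a)
for n in ["spanner_grip","spanner_stand_seat"]:
  for k,p in(("t",t),("s",s)):
    for o in outline_of(n,p)[:4]:
        m=o["region"]; v,u=np.nonzero(m)
        X=np.array([unproj(p,x,y,d=p["depth"][y,x]) for x,y in zip(u,v)])
        r=cv2.minAreaRect((X[:,:2]*1000).astype(np.float32)); print(n,k,round(o["conf"],2),len(u),np.round(u.mean()),np.round(v.mean()),np.round(r[0]),np.round(r[1]),round(r[2],1),"z",np.percentile(X[:,2],[5,50,95]).round(3))
        if n=="spanner_grip":
            b=m&(p["img"][...,2].astype(int)>p["img"][...,0]+60); v,u=np.nonzero(b); 
            X=np.array([unproj(p,x,y,d=p["depth"][y,x]) for x,y in zip(u,v)]); 
            if len(X): T=X[X[:,2]>X[:,2].max()-.008]; print("  blue",len(X),X.mean(0).round(3),X[:,2].max().round(3),"top",T.mean(0).round(3),len(T))
```

```text
spanner_grip t 0.97 798 198.0 286.0 [311. 165.] [359.  74.] 78.8 z [0.002 0.025 0.032]
  blue 518 [0.322 0.27  0.034] 1.315 top [ 0.284 -0.013  1.315] 3
spanner_grip t 0.85 667 253.0 235.0 [401.  65.] [259. 107.] 56.4 z [0.014 0.026 0.031]
  blue 490 [0.445 0.152 0.029] 1.315 top [ 0.284 -0.013  1.315] 1
spanner_grip t 0.6 384 496.0 210.0 [ 397. -279.] [138. 560.] 36.9 z [0.014 0.023 0.029]
  blue 4 [ 0.465 -0.476  0.026] 0.028 top [ 0.465 -0.476  0.026] 4
spanner_grip t 0.58 247 194.0 223.0 [396. 140.] [376.  50.] 61.5 z [0.025 0.067 0.094]
  blue 133 [0.472 0.287 0.098] 1.315 top [ 0.284 -0.013  1.315] 2
spanner_grip s 0.86 698 383.0 203.0 [800. 118.] [106. 825.] 86.7 z [0.004 0.024 0.029]
  blue 261 [0.445 0.159 0.029] 0.925 top [1.215 0.147 0.925] 1
spanner_grip s 0.69 301 442.0 209.0 [802. 221.] [ 31. 840.] 78.0 z [0.023 0.062 0.091]
  blue 67 [0.493 0.288 0.103] 0.925 top [1.215 0.147 0.925] 1
spanner_grip s 0.69 553 438.0 174.0 [746. 192.] [107. 937.] 78.1 z [0.006 0.024 0.029]
  blue 210 [0.322 0.258 0.025] 0.032 top [0.321 0.258 0.026] 172
spanner_grip s 0.45 396 223.0 271.0 [978. -41.] [603.  50.] 33.6 z [0.01  0.03  0.042]
  blue 134 [ 0.754 -0.186  0.062] 0.925 top [1.215 0.147 0.925] 4
spanner_stand_seat t 0.67 633 199.0 226.0 [410. 144.] [393.  90.] 64.4 z [0.011 0.019 0.023]
spanner_stand_seat s 0.6 644 438.0 221.0 [813. 207.] [ 79. 809.] 76.0 z [0.004 0.018 0.021]
```

View pics/c1.png

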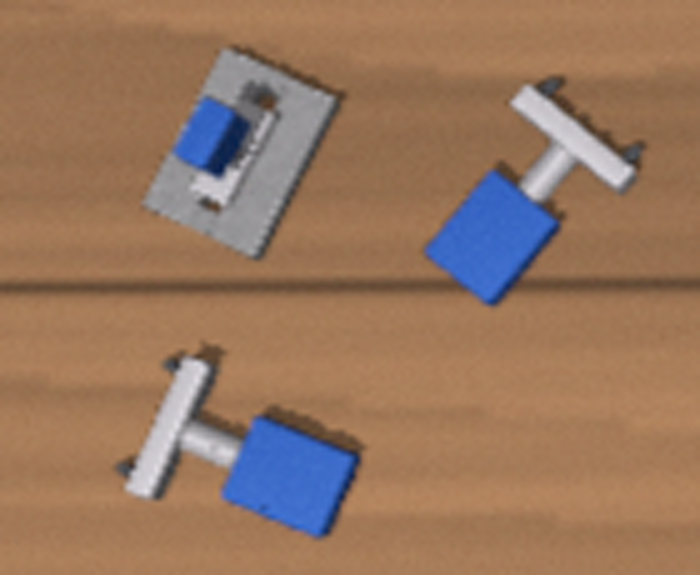

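```bash
cat >> h.py <<'E'
from scipy.spatial.transform import Rotation as Rot
def yaw(o=None):
    o=o or manip.get_obs(); x=Rot.from_quat(o["ee_rot"]).as_matrix()[:,0]; return np.degrees(np.arctan2(x[1],x[0]))
def plan(X,yw=None):
    o=manip.get_obs(); M=Rot.from_quat(o["ee_rot"]).as_matrix(); d=M.T@(np.asarray(X)-o["position"])/.15
    sp=0
    if yw is not None:
        y=yaw(o); e=(yw-y+90)%180-90; sp=-e/30
    print("pos",o["position"].round(4),"yaw",round(yaw(o),2),"F",o["ft_force"].round(1),"T",o["torque"].round(3),"gw",round(o["grip_width"],3),"-> frac",d.round(3),"spin",round(sp,3),"q7",o["joint_pos"][6].round(2),"t",round(o["clock"],2))
E
python3 - <<'E'
from h import *
t=camera("top")
q=[(196,204.4),(218,214.4),(202,246.6),(179,236.4)]
P=np.array([unproj(t,u,v,z=.018) for u,v in q])[:,:2]; print(P.round(4),P.mean(0))
e=P-np.roll(P,1,0); print([ (round(np.linalg.norm(x),4),round(np.degrees(np.arctan2(x[1],x[0])),1)) for x in e])
plan([.5,-.06,.25],17.6); plan([.45,-.5,.25]); plan([.45,-.35,.25])
E
```

```text
[[0.533  0.2972]
 [0.5067 0.24  ]
 [0.4247 0.2775]
 [0.4508 0.3366]] [0.47878872 0.28780279]
[(np.float64(0.0911), np.float64(-25.7)), (np.float64(0.0629), np.float64(-114.7)), (np.float64(0.0901), np.float64(155.4)), (np.float64(0.0647), np.float64(66.1))]
pos [ 0.1888 -0.5958  0.2218] yaw 17.58 F [ 0.6 -0.3  0.5] T [ 0.006 -0.052 -0.032] gw 1.003 -> frac [ 3.057 -2.779 -0.188] spin -0.001 q7 -0.09 t 1.35
pos [ 0.1888 -0.5958  0.2218] yaw 17.58 F [ 0.6 -0.3  0.5] T [ 0.006 -0.052 -0.032] gw 1.003 -> frac [ 1.853 -0.083 -0.188] spin 0 q7 -0.09 t 1.35
pos [ 0.1888 -0.5958  0.2218] yaw 17.58 F [ 0.6 -0.3  0.5] T [ 0.006 -0.052 -0.032] gw 1.003 -> frac [ 2.155 -1.036 -0.188] spin 0 q7 -0.09 t 1.35
```

Request:
carry_out(deltas=[[0.35,0,-0.1,0.3,1],[0.75,-0.2,-0.2,0.5,1],[1,-0.6,-0.2,0.7,1],[1,-0.93,-0.2,0.7,1]])

```text
clock: 1.85
position: [0.2919, -0.4149, 0.2518]
ee_rot: [1.0, -0.029, 0.0, -0.0]
ft_force: [1.4, -0.3, 0.3]
grip_width: 1.0
grasp_force: 0.0
```

```bash
python3 -c "
from h import *
plan([.48,-.06,.25],-25)"
```

```text
pos [ 0.2919 -0.4149  0.2518] yaw -3.28 F [ 1.4 -0.3  0.3] T [ 0.027 -0.071  0.025] gw 1.0 -> frac [ 1.116 -2.434  0.013] spin 0.724 q7 -0.77 t 1.85
```

Request:
carry_out(deltas=[[0.25,-0.3,0,0.3,1],[0.45,-0.7,0,0.5,1],[0.5,-1,0,0.7,1],[0.5,-1,0,0.7,1]])

```text
clock: 2.35
position: [0.375, -0.2688, 0.2524]
ee_rot: [0.978, -0.209, 0.0, 0.0]
ft_force: [-0.1, -2.1, -0.7]
grip_width: 1.003
grasp_force: 0.0
```

```bash
python3 -c "
from h import *
plan([.48,-.06,.25],-25)"
```

```text
pos [ 0.375  -0.2688  0.2524] yaw -24.15 F [-0.1 -2.1 -0.7] T [-0.027  0.028 -0.002] gw 1.003 -> frac [ 0.069 -1.556  0.016] spin 0.028 q7 -1.46 t 2.35
```

Request:
carry_out(deltas=[[0,-0.35,0,-0.35,1],[0.02,-0.7,0,-0.7,1],[0.04,-1,0,-1,1],[0.04,-1,0,-1,1]])

```text
clock: 2.85
position: [0.4422, -0.1357, 0.252]
ee_rot: [0.999, 0.052, 0.0, -0.0]
ft_force: [0.3, -1.1, 1.2]
grip_width: 1.0
grasp_force: 0.0
```

```bash
python3 -c "
from h import *
plan([.49,-.06,.25],155)"
```

```text
pos [ 0.4422 -0.1357  0.252 ] yaw 5.98 F [ 0.3 -1.1  1.2] T [-0.021  0.037  0.01 ] gw 1.0 -> frac [ 0.37  -0.469  0.014] spin 1.033 q7 -1.25 t 2.85
```

Request:
carry_out(deltas=[[0.2,-0.35,0,-0.35,1],[0.37,-0.47,0,-0.7,1],[0.37,-0.47,0,-1,1],[0.37,-0.47,0,-1,1]])

```text
clock: 3.35
position: [0.4892, -0.0641, 0.2516]
ee_rot: [0.953, 0.304, -0.0, 0.0]
ft_force: [-0.1, 0.2, 0.4]
grip_width: 0.995
grasp_force: 0.0
```

Run:
```python
from h import *
w=camera("wrist"); save("w1",w["img"]); np.savez("w1.npz",**{k:v for k,v in w.items()})
print(f_of(w),w["cx"],w["cy"],(-w["R"].T@w["t"]).round(4)); 
for n in ["ring_top","fixture"]:
  for b in boxes_of(n,w)[:3]: print(n,np.round(b["position"],4),round(b["conf"],2),np.round(proj(w,b["position"],True)))
plan([.479,.288,.25],155)
```

```text
309.70691628693146 320.7548771564712 200.6609672818252 [ 0.5527 -0.0205  0.4044]
ring_top [ 0.5268 -0.0586  0.0761] 0.77 [336. 146.]
fixture [ 0.5285 -0.0536  0.0258] 0.82 [331. 137.]
pos [ 0.4891 -0.0638  0.2518] yaw 35.27 F [-0.4 -0.7  0.4] T [ 0.035 -0.034 -0.068] gw 0.999 -> frac [ 1.3   -1.954  0.011] spin 2.009 q7 -0.94 t 3.5
```

View pics/w1.png

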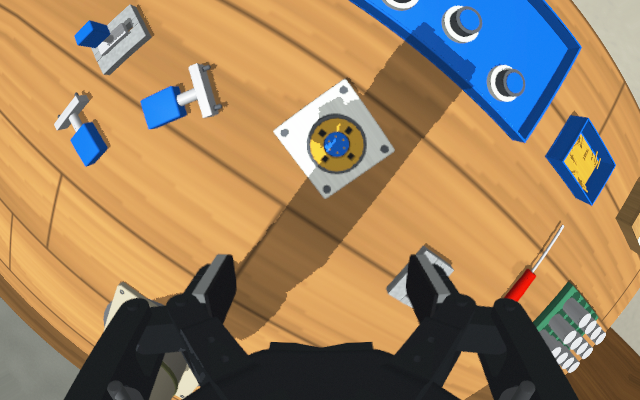

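```bash
cat >> h.py <<'E'
def ortho(p,cx,cy,z,half=.05,n=600,fish=True):
    g=np.linspace(-half,half,n); XX,YY=np.meshgrid(cx+g,cy-g)  # col=+x, row=-y
    Q=np.stack([XX,YY,np.full_like(XX,z)],-1)@p["R"].T+p["t"]; a=Q[...,0]/Q[...,2]; b=Q[...,1]/Q[...,2]
    if fish: r=np.hypot(a,b)+1e-12; s=np.arctan(r)/r; a=a*s; b=b*s
    f=f_of(p); return cv2.remap(p["img"],(p["cx"]+f*a).astype(np.float32),(p["cy"]+f*b).astype(np.float32),cv2.INTER_CUBIC)
E
python3 - <<'E'
from h import *
z=np.load("w1.npz"); w={k:z[k] for k in z.files}
o=ortho(w,.527,-.0586,.073,half=.05); 
for i in range(1,10): cv2.line(o,(i*60,0),(i*60,6),(255,0,0),1); cv2.line(o,(0,i*60),(6,i*60),(255,0,0),1)
cv2.circle(o,(300,300),4,(255,0,0),1); save("ring1",o)
E
```

```text
(no output)
```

View pics/ring1.png

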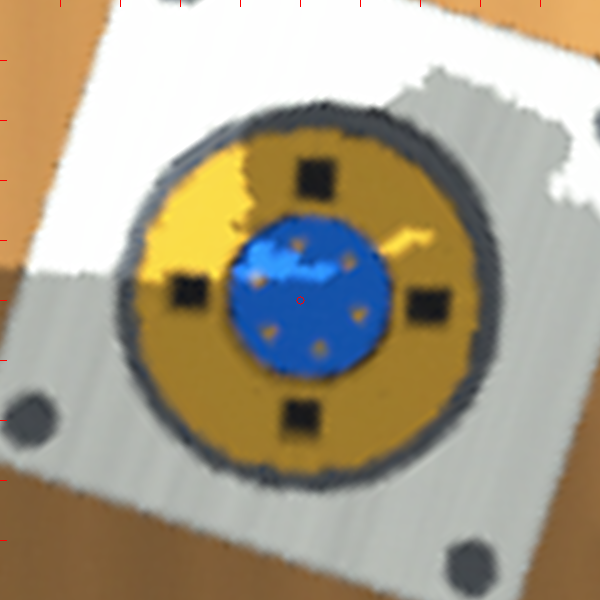

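Request:
carry_out(deltas=[[0.3,-0.35,0,-0.35,1],[0.6,-0.7,0,-0.7,1],[0.7,-1,0,-1,1],[0.7,-1,0,-1,1]])

```text
clock: 4.0
position: [0.4862, 0.125, 0.2523]
ee_rot: [0.839, 0.544, 0.001, -0.0]
ft_force: [0.3, -1.2, 0.4]
grip_width: 0.998
grasp_force: 0.0
```

Ring view: holes at crop (316,179), (301,418), (189,291), (429,306). That puts the ring centre at about (0.5285,-0.0583) and the holes at -3.6° + 90°k. The diameter measures 39.9 mm, as expected.

Request:
carry_out(deltas=[[0.15,-0.35,0,-0.35,1],[0.3,-0.5,0,-0.7,1],[0.3,-0.5,0,-1,1],[0.3,-0.5,0,-1,1]])

```text
clock: 4.5
position: [0.4381, 0.1913, 0.2519]
ee_rot: [0.674, 0.739, -0.0, 0.0]
ft_force: [-0.0, -0.5, -0.2]
grip_width: 0.999
grasp_force: 0.0
```

```bash
python3 -c "
from h import *
plan([.479,.288,.25],155)"
```

```text
pos [0.4381 0.1913 0.2519] yaw 95.31 F [-0.  -0.5 -0.2] T [0.006 0.005 0.033] gw 0.999 -> frac [0.617 0.331 0.012] spin -1.99 q7 -0.43 t 4.5
```

Request:
carry_out(deltas=[[0.3,0.15,0,-0.35,1],[0.62,0.33,0,-0.7,1],[0.62,0.33,0,-1,1],[0.62,0.33,0,-1,1]])

```text
clock: 5.0
position: [0.4785, 0.289, 0.2511]
ee_rot: [0.46, 0.888, -0.0, -0.001]
ft_force: [-0.4, -0.3, -0.1]
grip_width: 1.002
grasp_force: 0.0
```

Request:
carry_out(deltas=[[0,0,0,-0.35,1],[0,0,0,-0.7,1],[0,0,0,-0.99,1],[0,0,0,-0.99,1]])

```text
clock: 5.5
position: [0.4786, 0.2883, 0.2519]
ee_rot: [0.218, 0.976, -0.0, 0.0]
ft_force: [0.2, 1.0, -0.9]
grip_width: 0.998
grasp_force: 0.0
```

Run:
```python
from h import *
plan([.479,.288,.25],155)
w=camera("wrist"); np.savez("w2.npz",**{k:v for k,v in w.items()}); print((-w["R"].T@w["t"]).round(4))
a=ortho(w,.479,.288,.018,half=.06,n=500); b=ortho(w,.479,.288,.090,half=.06,n=500)
save("stand1",np.hstack([a,b])[:, :][::1,::1] if False else cv2.resize(np.hstack([a,b]),(800,400)))
for p in boxes_of("spanner_grip",w)[:3]: print(np.round(p["position"],4),round(p["conf"],2),np.round(proj(w,p["position"],True)))
```

```text
pos [0.4786 0.2883 0.2519] yaw 154.77 F [ 0.2  1.  -0.9] T [ 0.001 -0.04   0.017] gw 0.998 -> frac [-0.003 -0.001  0.013] spin -0.008 q7 0.3 t 5.5
[0.4094 0.3203 0.4047]
[ 0.729  -0.1814  0.0289] 0.74 [167. 378.]
[0.4695 0.2957 0.0878] 0.69 [324. 168.]
[0.453  0.1481 0.0252] 0.66 [218. 195.]
```

View pics/stand1.png

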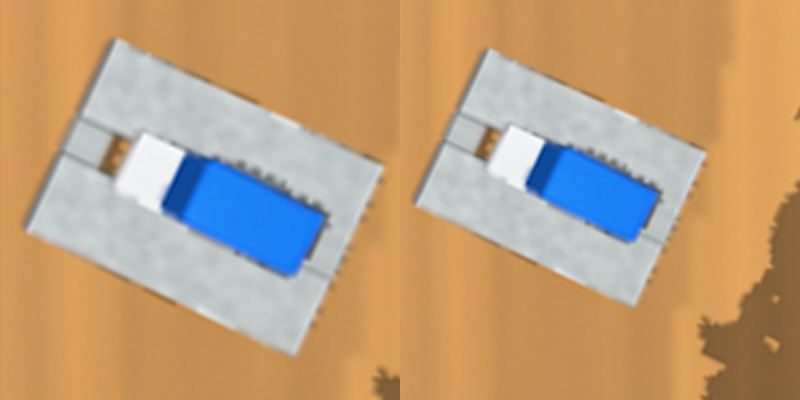

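Request:
carry_out(deltas=[[-0.005,0.011,0.3,-0.011,1],[-0.005,0.011,0.6,-0.011,1],[-0.005,0.011,0.9,-0.011,1],[-0.005,0.011,0.9,-0.011,1]])

```text
clock: 6.1
position: [0.4779, 0.2894, 0.1144]
ee_rot: [0.213, 0.977, -0.002, -0.002]
ft_force: [-0.3, -0.1, 0.9]
grip_width: 1.002
grasp_force: 0.0
```

Request:
carry_out(deltas=[[0,0,0.15,0,1],[0,0,0.29,0,1],[0,0,0.29,0,0],[0,0,0.29,0,-0.3],[0,0,0.29,0,-0.5],[0,0,0.29,0,-0.8],[0,0,0.29,0,-1],[0,0,0.29,0,-1],[0,0,0.29,0,-1]], force=80)

```text
clock: 7.22
position: [0.4799, 0.2913, 0.0743]
ee_rot: [0.211, 0.977, 0.0, 0.001]
ft_force: [-0.1, -0.7, 5.8]
grip_width: 0.176
grasp_force: 78.1
```

Run:
```python
from h import *
plan([.480,.2895,.073],155.1)
w=camera("wrist"); save("g1",w["img"])
```

```text
pos [0.4799 0.2913 0.0743] yaw 155.6 F [-0.1 -0.7  5.8] T [-0.276  0.193  0.003] gw 0.176 -> frac [-0.006 -0.011  0.009] spin 0.017 q7 0.2 t 7.22
```

Request:
carry_out(deltas=[[0,0,-0.15,0,-1],[0,0,-0.4,0,-1],[0,0,-0.78,0,-1],[0,0,-0.78,0,-1]])

```text
clock: 7.78
position: [0.4809, 0.293, 0.1958]
ee_rot: [0.211, 0.977, 0.002, 0.003]
ft_force: [0.7, 0.6, -3.1]
grip_width: 0.177
grasp_force: 78.5
```

Run:
```python
from h import *
plan([.5285,-.0583,.19],176.4)
w=camera("wrist"); np.savez("w3.npz",**{k:v for k,v in w.items()}); save("g2",w["img"])
```

```text
pos [0.4809 0.293  0.1958] yaw 155.63 F [ 0.7  0.6 -3.1] T [ 0.016  0.039 -0.079] gw 0.177 -> frac [-1.255 -2.002  0.033] spin -0.692 q7 0.28 t 7.78
```

View pics/g2.png

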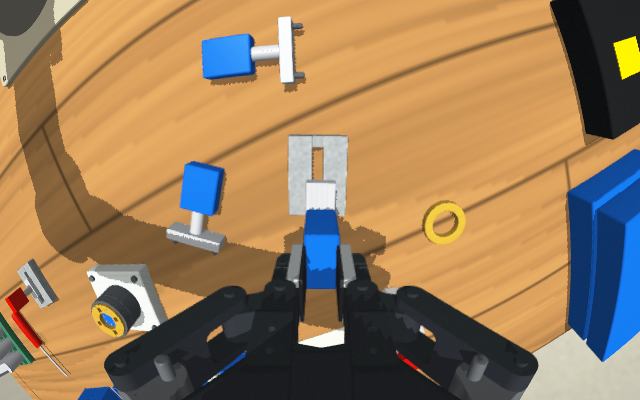

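Request:
carry_out(deltas=[[-0.2,-0.33,0,0,-1],[-0.42,-0.66,0,0,-1],[-0.63,-1,0,0,-1],[-0.63,-1,0,0,-1]])

```text
clock: 8.32
position: [0.5039, 0.1091, 0.1892]
ee_rot: [0.216, 0.976, -0.001, -0.001]
ft_force: [-0.4, 0.6, -0.3]
grip_width: 0.177
grasp_force: 78.6
```

Request:
carry_out(deltas=[[-0.2,-0.33,0,-0.2,-1],[-0.42,-0.66,0,-0.45,-1],[-0.62,-0.98,0,-0.69,-1],[-0.62,-0.98,0,-0.69,-1],[-0.62,-0.98,0,-0.69,-1]])

```text
clock: 8.95
position: [0.5271, -0.0556, 0.1898]
ee_rot: [0.032, 0.999, 0.001, -0.001]
ft_force: [1.5, 1.0, -1.2]
grip_width: 0.174
grasp_force: 78.7
```

Run:
```python
from h import *
plan([.5285,-.0583,.155],176.4)
```

```text
pos [ 0.5271 -0.0556  0.1898] yaw 176.31 F [ 1.5  1.  -1.2] T [ 0.025  0.021 -0.015] gw 0.174 -> frac [-0.011 -0.018  0.232] spin -0.003 q7 1.36 t 8.95
```

Run:
```python
from h import *
w=camera("wrist"); np.savez("w4.npz",**{k:v for k,v in w.items()})
o=manip.get_obs();print(o["position"],yaw(o),(-w["R"].T@w["t"]))
a=ortho(w,.5285,-.0583,.073,half=.05,n=400); 
c=cv2.resize(w["img"][140:300,240:400],(400,400),interpolation=cv2.INTER_CUBIC)
save("r2",np.hstack([a,c]))
```

```text
[ 0.52719547 -0.05501056  0.19004285] 176.39210111712754 [ 0.45100723 -0.05188066  0.34274273]
```

View pics/r2.png

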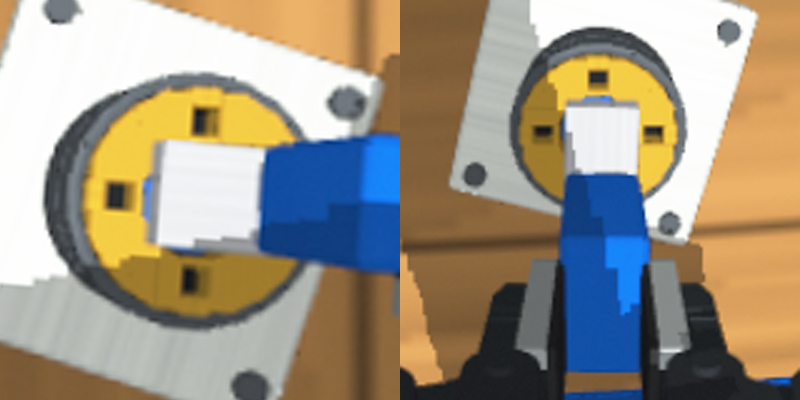

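Ring holes are at crop-left (204,121), (192,280), (117,196). The bar end is at about (154,192), so the spanner sits about 1.6 mm to +y of the ring axis. I'll descend to just above the ring and look again.

Request:
carry_out(deltas=[[-0.003,-0.011,0.1,0,-1],[-0.003,-0.011,0.2,0,-1],[-0.003,-0.011,0.29,0,-1],[-0.003,-0.011,0.29,0,-1],[-0.003,-0.011,0.29,0,-1]])

```text
clock: 9.62
position: [0.528, -0.0585, 0.147]
ee_rot: [0.032, 0.999, 0.0, 0.0]
ft_force: [0.8, -0.4, -1.1]
grip_width: 0.177
grasp_force: 78.7
```

Run:
```python
from h import *
w=camera("wrist"); np.savez("w5.npz",**{k:v for k,v in w.items()})
plan([.5285,-.0583,.145],176.4)
C=-w["R"].T@w["t"];print(C)
zb=manip.get_obs()["position"][2]-.0563
a=ortho(w,.5285,-.0583,.073,half=.035,n=400); b=ortho(w,.510,-.0583,zb,half=.025,n=400); print("zb",zb)
for i in range(1,8):
    for im in(a,b): cv2.line(im,(i*50,0),(i*50,5),(255,0,0),1); cv2.line(im,(0,i*50),(5,i*50),(255,0,0),1)
save("r3",np.hstack([a,b]))
```

```text
pos [ 0.5281 -0.0585  0.1472] yaw 176.31 F [ 1.3  0.9 -1. ] T [-0.015  0.007 -0.012] gw 0.179 -> frac [-0.002  0.002  0.015] spin -0.003 q7 1.33 t 9.68
[ 0.45173092 -0.05456344  0.29981978]
zb 0.09093623690357368
```

View pics/r3.png

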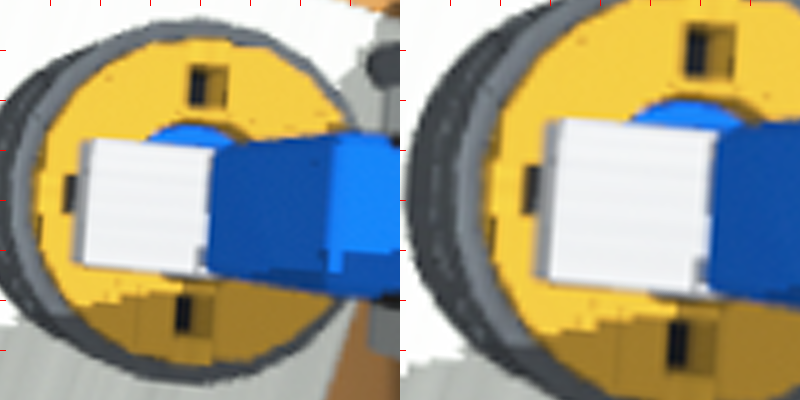

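Request:
carry_out(deltas=[[0.001,0.004,0.02,0.003,-1],[0.001,0.004,0.04,0.003,-1],[0.001,0.004,0.05,0.003,-1],[0.001,0.004,0.06,0.003,-1],[0.001,0.004,0.06,0.003,-1]])

```text
clock: 10.3
position: [0.5277, -0.058, 0.1377]
ee_rot: [0.033, 0.999, 0.0, -0.0]
ft_force: [0.1, 0.3, -1.1]
grip_width: 0.176
grasp_force: 78.7
```

Request:
carry_out(deltas=[[0,0,0.007,0,-1],[0,0,0.014,0,-1],[0,0,0.014,0,-1]])

```text
clock: 10.68
position: [0.5277, -0.0577, 0.1356]
ee_rot: [0.033, 0.999, 0.0, 0.0]
ft_force: [1.4, 1.5, -1.3]
grip_width: 0.174
grasp_force: 78.6
```

Possibly entering already (no contact force), so I'll continue in small steps.

Request:
carry_out(deltas=[[0,0,0.007,0,-1],[0,0,0.014,0,-1],[0,0,0.014,0,-1]])

```text
clock: 11.05
position: [0.5277, -0.0578, 0.1335]
ee_rot: [0.033, 0.999, 0.0, 0.0]
ft_force: [1.0, 2.7, -0.9]
grip_width: 0.18
grasp_force: 78.7
```

Request:
carry_out(deltas=[[0,0,0.005,0,-1],[0,0,0.01,0,-1],[0,0,0.01,0,-1]])

```text
clock: 11.42
position: [0.5277, -0.0579, 0.1321]
ee_rot: [0.033, 0.999, 0.0, 0.0]
ft_force: [0.3, 2.4, -0.6]
grip_width: 0.177
grasp_force: 78.8
```

Request:
carry_out(deltas=[[0,0,0.005,0,-1],[0,0,0.01,0,-1],[0,0,0.01,0,-1]])

```text
clock: 11.8
position: [0.5277, -0.0579, 0.1305]
ee_rot: [0.033, 0.999, 0.0, 0.0]
ft_force: [0.5, 2.3, -1.7]
grip_width: 0.173
grasp_force: 78.8
```

Request:
carry_out(deltas=[[0,0,0.005,0,-1],[0,0,0.008,0,-1],[0,0,0.008,0,-1]])

```text
clock: 12.18
position: [0.528, -0.058, 0.1298]
ee_rot: [0.033, 0.999, -0.0, 0.0]
ft_force: [-0.7, 3.1, 4.5]
grip_width: 0.178
grasp_force: 79.5
```

```bash
python3 -c "
from h import *
plan([.5285,-.0583,.13],176.2)"
```

```text
pos [ 0.528  -0.058   0.1298] yaw 176.22 F [-0.7  3.1  4.5] T [0.667 0.173 0.065] gw 0.178 -> frac [-0.004 -0.002 -0.001] spin 0.001 q7 1.31 t 12.18
```

Request:
carry_out(deltas=[[0,0,0.0,0.15,-1],[0,0,0.001,0.3,-1],[0,0,0.003,0.45,-1],[0,0,0.003,0.45,-1],[0,0,0.003,0.45,-1]])

```text
clock: 12.8
position: [0.528, -0.0577, 0.1292]
ee_rot: [0.149, 0.989, 0.0, 0.0]
ft_force: [0.6, 3.8, 3.0]
grip_width: 0.176
grasp_force: 79.3
```

```bash
python3 -c "
from h import *
plan([.5285,-.0583,.13],176.2)"
```

```text
pos [ 0.528  -0.0577  0.1292] yaw 162.83 F [0.6 3.8 3. ] T [ 1.077 -0.257 -0.013] gw 0.176 -> frac [-0.004 -0.003 -0.006] spin -0.446 q7 1.09 t 12.8
```

Request:
carry_out(deltas=[[0,0,0.001,0.15,-1],[0,0,0.003,0.3,-1],[0,0,0.005,0.5,-1],[0,0,0.005,0.5,-1],[0,0,0.005,0.5,-1]])

```text
clock: 13.42
position: [0.5279, -0.0579, 0.1283]
ee_rot: [0.277, 0.961, 0.0, 0.0]
ft_force: [1.4, 4.0, 3.9]
grip_width: 0.174
grasp_force: 79.2
```

```bash
python3 -c "
from h import *
plan([.5285,-.0583,.13],176.2)"
```

```text
pos [ 0.5279 -0.0579  0.1283] yaw 147.88 F [1.4 4.  3.9] T [ 1.046 -0.448  0.092] gw 0.174 -> frac [-0.005 -0.    -0.011] spin -0.944 q7 0.84 t 13.43
```

Tracking well; now smaller steps.

Request:
carry_out(deltas=[[0,0,0.001,0.1,-1],[0,0,0.002,0.2,-1],[0,0,0.003,0.3,-1],[0,0,0.003,0.3,-1],[0,0,0.003,0.3,-1]])

```text
clock: 14.05
position: [0.5278, -0.0579, 0.1278]
ee_rot: [0.352, 0.936, 0.0, 0.0]
ft_force: [2.6, 3.0, 1.4]
grip_width: 0.174
grasp_force: 79.1
```

```bash
python3 -c "
from h import *
plan([.5285,-.0583,.13],176.2)"
```

```text
pos [ 0.5278 -0.0579  0.1278] yaw 138.83 F [2.6 3.  1.4] T [ 1.13  -0.542  0.089] gw 0.174 -> frac [-0.005  0.001 -0.015] spin -1.246 q7 0.69 t 14.05
```

Request:
carry_out(deltas=[[0,0,0.001,0.07,-1],[0,0,0.003,0.14,-1],[0,0,0.003,0.2,-1],[0,0,0.003,0.2,-1]])

```text
clock: 14.55
position: [0.5279, -0.058, 0.1274]
ee_rot: [0.401, 0.916, 0.0, 0.0]
ft_force: [1.2, 3.8, 4.7]
grip_width: 0.176
grasp_force: 79.4
```

```bash
python3 -c "
from h import *
plan([.5285,-.0583,.13],176.2)"
```

```text
pos [ 0.5279 -0.058   0.1274] yaw 132.69 F [1.2 3.8 4.7] T [ 1.134 -0.65   0.118] gw 0.176 -> frac [-0.005  0.002 -0.017] spin -1.45 q7 0.59 t 14.55
```

Request:
carry_out(deltas=[[0,0,0.001,0.07,-1],[0,0,0.003,0.14,-1],[0,0,0.003,0.15,-1],[0,0,0.003,0.15,-1]])

```text
clock: 15.05
position: [0.5279, -0.058, 0.1271]
ee_rot: [0.437, 0.899, 0.0, 0.0]
ft_force: [1.9, 4.3, 6.7]
grip_width: 0.176
grasp_force: 79.7
```

```bash
python3 -c "
from h import *
plan([.5285,-.0583,.13],176.2)"
```

```text
pos [ 0.5279 -0.058   0.1271] yaw 128.13 F [1.9 4.3 6.7] T [ 1.143 -0.508  0.126] gw 0.176 -> frac [-0.004  0.002 -0.019] spin -1.602 q7 0.52 t 15.05
```

Request:
carry_out(deltas=[[0,0,0.001,0.07,-1],[0,0,0.001,0.14,-1],[0,0,0.001,0.15,-1],[0,0,0.001,0.15,-1]])

```text
clock: 15.55
position: [0.5279, -0.058, 0.1269]
ee_rot: [0.472, 0.882, 0.0, 0.0]
ft_force: [2.2, 4.3, 5.9]
grip_width: 0.176
grasp_force: 79.5
```

```bash
python3 -c "
from h import *
plan([.5285,-.0583,.13],176.2)"
```

```text
pos [ 0.5279 -0.058   0.1269] yaw 123.68 F [2.2 4.3 5.9] T [ 1.073 -0.623  0.102] gw 0.176 -> frac [-0.004  0.002 -0.021] spin -1.751 q7 0.44 t 15.55
```

Request:
carry_out(deltas=[[0,0,0.001,0.07,-1],[0,0,0.002,0.1,-1],[0,0,0.002,0.1,-1]])

```text
clock: 15.92
position: [0.5279, -0.058, 0.1267]
ee_rot: [0.495, 0.869, 0.0, 0.0]
ft_force: [1.4, 4.1, 6.0]
grip_width: 0.179
grasp_force: 79.7
```

```bash
python3 -c "
from h import *
plan([.5285,-.0583,.13],176.2)"
```

```text
pos [ 0.5279 -0.058   0.1267] yaw 120.67 F [1.4 4.1 6. ] T [ 1.069 -0.488  0.093] gw 0.179 -> frac [-0.004  0.002 -0.022] spin -1.851 q7 0.39 t 15.93
```

Request:
carry_out(deltas=[[0,0,0.001,0.05,-1],[0,0,0.001,0.1,-1],[0,0,0.001,0.1,-1],[0,0,0.001,0.1,-1]])

```text
clock: 16.42
position: [0.5279, -0.0581, 0.1265]
ee_rot: [0.517, 0.856, 0.0, 0.0]
ft_force: [1.7, 4.9, 6.4]
grip_width: 0.178
grasp_force: 79.6
```

```bash
python3 -c "
from h import *
plan([.5285,-.0583,.13],176.2)"
```

```text
pos [ 0.5279 -0.0581  0.1265] yaw 117.67 F [1.7 4.9 6.4] T [ 1.109 -0.49  -0.008] gw 0.178 -> frac [-0.003  0.003 -0.023] spin -1.951 q7 0.34 t 16.43
```

Request:
carry_out(deltas=[[0,0,0.001,0.05,-1],[0,0,0.001,0.1,-1],[0,0,0.001,0.1,-1],[0,0,0.001,0.1,-1]])

```text
clock: 16.92
position: [0.5279, -0.0581, 0.1264]
ee_rot: [0.54, 0.842, 0.0, 0.0]
ft_force: [1.4, 2.7, 6.1]
grip_width: 0.175
grasp_force: 79.6
```

```bash
python3 -c "
from h import *
plan([.5285,-.0583,.13],176.2)"
```

```text
pos [ 0.5279 -0.0581  0.1264] yaw 114.68 F [1.4 2.7 6.1] T [ 1.047 -0.505  0.052] gw 0.175 -> frac [-0.003  0.003 -0.024] spin -2.051 q7 0.29 t 16.93
```

Request:
carry_out(deltas=[[0,0,0.001,0.05,-1],[0,0,0.001,0.1,-1],[0,0,0.001,0.1,-1],[0,0,0.001,0.1,-1]])

```text
clock: 17.42
position: [0.5279, -0.0581, 0.1262]
ee_rot: [0.562, 0.827, -0.0, 0.0]
ft_force: [2.3, 4.4, 5.5]
grip_width: 0.174
grasp_force: 79.6
```

```bash
python3 -c "
from h import *
plan([.5285,-.0583,.13],176.2)"
```

```text
pos [ 0.5279 -0.0581  0.1262] yaw 111.68 F [2.3 4.4 5.5] T [ 1.017 -0.558  0.064] gw 0.174 -> frac [-0.003  0.003 -0.025] spin -2.151 q7 0.24 t 17.43
```

Request:
carry_out(deltas=[[0,0,0.001,0.05,-1],[0,0,0.001,0.1,-1],[0,0,0.001,0.1,-1],[0,0,0.001,0.1,-1]])

```text
clock: 17.92
position: [0.528, -0.058, 0.1261]
ee_rot: [0.583, 0.813, 0.0, 0.0]
ft_force: [1.7, 2.9, 6.8]
grip_width: 0.173
grasp_force: 79.8
```

```bash
python3 -c "
from h import *
plan([.5285,-.0583,.13],176.2)"
```

```text
pos [ 0.528  -0.058   0.1261] yaw 108.72 F [1.7 2.9 6.8] T [ 0.957 -0.603  0.523] gw 0.173 -> frac [-0.003  0.002 -0.026] spin -2.249 q7 0.19 t 17.93
```

Solid stop: Tz jumped to 0.52 N m after 3.75 mm of descent. Next, relieve to mid-play and lift out.

Request:
carry_out(deltas=[[0,0,0,-0.05,-1],[0,0,-0.004,-0.1,-1],[0,0,-0.004,-0.1,-1]])

```text
clock: 18.3
position: [0.5277, -0.0582, 0.1263]
ee_rot: [0.561, 0.828, -0.0, 0.0]
ft_force: [2.6, 2.3, 1.6]
grip_width: 0.175
grasp_force: 79.2
```

Request:
carry_out(deltas=[[0,0,-0.02,0,-1],[0,0,-0.05,0,-1],[0,0,-0.08,0,-1],[0,0,-0.2,0,-1],[0,0,-0.4,0,-1],[0,0,-0.4,0,-1]])

```text
clock: 19.05
position: [0.529, -0.0582, 0.1894]
ee_rot: [0.561, 0.828, 0.001, 0.002]
ft_force: [0.6, 0.4, -1.0]
grip_width: 0.175
grasp_force: 78.8
```

Run:
```python
from h import *
w=camera("wrist"); np.savez("w6.npz",**{k:v for k,v in w.items()})
plan([.480,.2905,.19],155.3)
P=[p for p in boxes_of("ring_top",w)[:2]]; print(P)
a=ortho(w,.5285,-.0583,.070,half=.04,n=400); b=ortho(w,.510,-.0583,manip.get_obs()["position"][2]-.0563,half=.03,n=400); save("r4",np.hstack([a,b]))
```

```text
pos [ 0.5282 -0.0583  0.1878] yaw 111.7 F [-0.3  0.4 -2.7] T [0.018 0.023 0.009] gw 0.177 -> frac [ 2.279  0.561 -0.018] spin -1.453 q7 0.28 t 19.1
[{'position': [0.5199, -0.0518, 0.0695], 'conf': 0.65}]
```

View pics/r4.png

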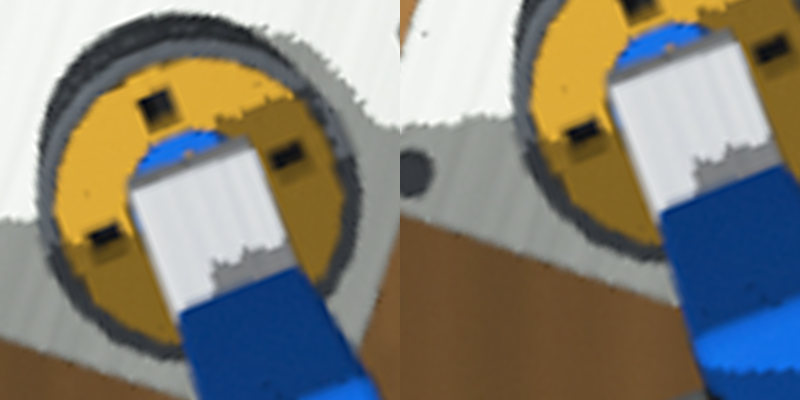

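The ring is flush and its holes have turned about 62°. Returning the spanner to its stand.

Request:
carry_out(deltas=[[0.33,0.08,-0.02,-0.3,-1],[0.66,0.16,-0.02,-0.6,-1],[1,0.25,-0.02,-0.9,-1],[1,0.25,-0.02,-0.9,-1]])

```text
clock: 19.65
position: [0.5054, 0.0998, 0.189]
ee_rot: [0.348, 0.937, 0.0, -0.001]
ft_force: [-0.2, -0.7, -1.5]
grip_width: 0.175
grasp_force: 78.8
```

```bash
python3 -c "
from h import *
plan([.480,.2908,.19],155.3)"
```

```text
pos [0.5054 0.0998 0.189 ] yaw 139.23 F [-0.2 -0.7 -1.5] T [-0.026 -0.016 -0.001] gw 0.175 -> frac [ 0.96   0.854 -0.005] spin -0.536 q7 0.44 t 19.65
```

Request:
carry_out(deltas=[[0.3,0.27,0,-0.2,-1],[0.6,0.54,0,-0.35,-1],[0.93,0.82,0,-0.53,-1],[0.93,0.82,0,-0.53,-1],[0.93,0.82,0,-0.53,-1],[0.93,0.82,0,-0.53,-1]])

```text
clock: 20.4
position: [0.4841, 0.2777, 0.1889]
ee_rot: [0.221, 0.975, -0.001, -0.0]
ft_force: [0.3, -0.3, -1.2]
grip_width: 0.175
grasp_force: 78.9
```

```bash
python3 -c "
from h import *
plan([.480,.2908,.0950],155.4)"
```

```text
pos [0.4841 0.2777 0.1889] yaw 154.43 F [ 0.3 -0.3 -1.2] T [-0.034  0.05   0.003] gw 0.175 -> frac [0.063 0.068 0.626] spin -0.032 q7 0.29 t 20.4
```

Request:
carry_out(deltas=[[0.063,0.068,0.1,-0.03,-1],[0.063,0.068,0.3,-0.03,-1],[0.063,0.068,0.5,-0.03,-1],[0.063,0.068,0.61,-0.03,-1],[0.063,0.068,0.61,-0.03,-1],[0.063,0.068,0.61,-0.03,-1]])

```text
clock: 21.15
position: [0.4796, 0.2935, 0.0988]
ee_rot: [0.212, 0.977, 0.0, 0.0]
ft_force: [0.4, 0.1, -1.1]
grip_width: 0.174
grasp_force: 78.9
```

```bash
python3 -c "
from h import *
plan([.480,.2910,.0743],155.4)"
```

```text
pos [0.4796 0.2935 0.0988] yaw 155.52 F [ 0.4  0.1 -1.1] T [-0.001  0.008 -0.047] gw 0.174 -> frac [-0.009 -0.014  0.163] spin 0.004 q7 0.21 t 21.15
```

Request:
carry_out(deltas=[[-0.009,-0.013,0,0,-1],[-0.009,-0.013,0.04,0,-1],[-0.009,-0.013,0.08,0,-1],[-0.009,-0.013,0.08,0,-1]])

```text
clock: 21.65
position: [0.4793, 0.2904, 0.0852]
ee_rot: [0.212, 0.977, -0.0, -0.0]
ft_force: [0.2, 0.5, -1.7]
grip_width: 0.178
grasp_force: 78.9
```

Request:
carry_out(deltas=[[0,0,0.02,0,-1],[0,0,0.04,0,-1],[0,0,0.06,0,-1],[0,0,0.06,0,-1]])

```text
clock: 22.15
position: [0.4795, 0.2905, 0.0766]
ee_rot: [0.212, 0.977, -0.0, -0.0]
ft_force: [-1.0, -0.4, -0.8]
grip_width: 0.18
grasp_force: 78.9
```

```bash
python3 -c "
from h import *
plan([.480,.2910,.0743],155.4)"
```

```text
pos [0.4795 0.2905 0.0766] yaw 155.52 F [-1.  -0.4 -0.8] T [-0.039  0.027 -0.015] gw 0.18 -> frac [-0.002  0.004  0.015] spin 0.004 q7 0.2 t 22.15
```

Pins are in the slot (no contact force); lower to rest.

Request:
carry_out(deltas=[[0,0,0.007,0,-1],[0,0,0.014,0,-1],[0,0,0.018,0,-1],[0,0,0.018,0,-1]])

```text
clock: 22.65
position: [0.4797, 0.2907, 0.0744]
ee_rot: [0.212, 0.977, 0.0, 0.0]
ft_force: [-0.8, -0.3, 1.0]
grip_width: 0.179
grasp_force: 79.2
```

Request:
carry_out(deltas=[[0,0,0,0,-0.4],[0,0,0,0,0],[0,0,0,0,0.5],[0,0,0,0,1],[0,0,0,0,1],[0,0,0,0,1],[0,0,0,0,1]])

```text
clock: 23.52
position: [0.4796, 0.2906, 0.0742]
ee_rot: [0.212, 0.977, -0.0, 0.0]
ft_force: [0.6, -0.3, -0.7]
grip_width: 1.002
grasp_force: 0.0
```

Request:
carry_out(deltas=[[0,0,-0.2,0,1],[0,0,-0.5,0,1],[0,0,-0.9,0,1],[0,0,-0.9,0,1]])

```text
clock: 24.02
position: [0.4811, 0.2924, 0.2137]
ee_rot: [0.212, 0.977, 0.002, 0.003]
ft_force: [0.5, 0.7, 0.0]
grip_width: 1.0
grasp_force: 0.0
```

Run:
```python
from h import *
w=camera("wrist"); t=camera("top"); plan([.48,.29,.2])
a=ortho(w,.479,.289,.018,half=.06,n=400); save("f",np.hstack([a,cv2.resize(t["img"][130:330,150:350],(400,400))]))
for n in["spanner_grip","ring_top"]:
  for p in boxes_of(n,t)[:3]: print(n,np.round(p["position"],3),round(p["conf"],2))
```

```text
pos [0.4798 0.2906 0.2094] yaw 155.51 F [ 0.1 -0.5 -0.4] T [-0.087  0.023 -0.015] gw 1.0 -> frac [-0.003 -0.003  0.063] spin 0 q7 0.29 t 24.12
spanner_grip [0.459 0.142 0.026] 0.93
spanner_grip [0.322 0.325 0.029] 0.64
spanner_grip [ 0.737 -0.195  0.035] 0.62
ring_top [ 0.527 -0.054  0.07 ] 0.52
```

View pics/f.png

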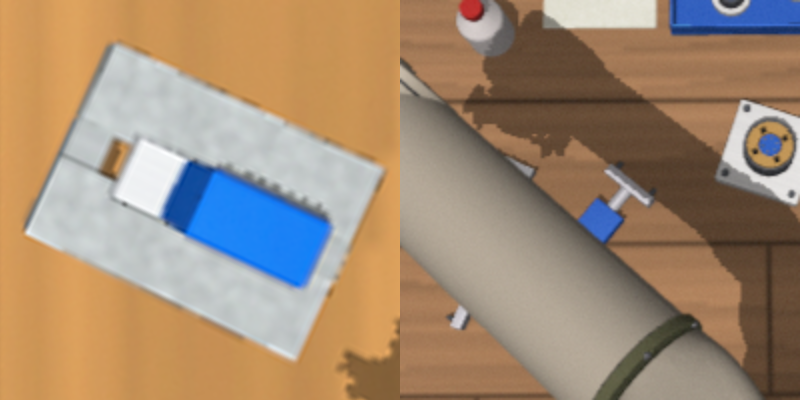

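The spanner is upright in its slot, as it was at the start, and the ring reads 0.070, flush with the rim. The lying blue spanner at (253,236) in the top view hasn't moved.

```bash
python3 -c "
from h import *
print(ticket.hand_in())"
```

```text
the job is handed in; nothing more can be done
None
```

The ring is screwed home: it came up solid at its stop and measures flush with the connector's rim. The blue spanner is back upright in its own stand, released, and the job is handed in at about 24 s of the 72 s allowed.

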